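# Refit a tapered stopcock plug in a valve manifold

### The arm

A 6-joint arm with a two-finger parallel gripper is mounted at the origin on a cart in front of the work surface, level with it; the furniture and walls round the work are solid. World frame = base frame: x ahead of the robot, y to its left, z up, the work surface at z = 0. Lengths are in m, angles in rad, forces in N, time in s.
With the tool pointing down it reaches from about 0.3 to 0.875 m from the base axis. Payload 6.4 kg.
Tool frame: the origin (TCP) lies between the finger pads; the fingertips stand 8 mm ahead of it and the grasp point (between the pads) lies 11 mm behind it (ctrl.finger_overhang is the distance from the TCP to the fingertips, in m); z points along the fingers, y is the line along which they close (so a half turn about z gives the same grasp; the last joint's range is limited). The gripper opens to 85 mm and grips with 20 to 120 N. Pads are 22 mm wide; open, the fingers measure 114 mm over their backs; the gripper's body (76 mm by 85 mm) begins 54 mm behind the grasp point. The pads swing forward as they close: fully open they stand 13 mm farther back than shut.
Start: joints at [1.05, 0.181, 1.607, -0, 1.354, -0.206], TCP at [0.178, 0.547, 0.239] pointing down, gripper open.
Joint ranges: [-2.99, 2.99], [-0.89, 2.07], [0.3, 2.58], [-1.14, 4.28], [0, 2.63], [-3.12, 3.12]. Speed limits (rad/s): [2.57, 2.57, 3.01, 3.14, 3.14, 3.14].

### API

Orientations are given as a unit quaternion [w, x, y, z].
In Python, from bench import ctrl, camera gives the robot as it stands.
- The arm moves only by the shell command python3 -m pendant 'ROWS' [OPENING]. ROWS is JSON, a list of rows, each a list of 6 numbers: the shift along the world's x, y, z normalised to -1 to 1, where 1 is 200 mm, then the turn, a rotation vector about the world's x, y, z normalised to -1 to 1, where 1 is pi/2 rad. In form: [[dx, dy, dz, rx, ry, rz], ...]. A call has exactly 10 rows; each row shifts and turns the commanded pose from where the row before left it; what a row does not reach is not made up. A row lasts 1/8 s, in which the tool goes at most 62.5 mm and 10.7 degrees, less where a joint would pass 70% of its speed; a pose out of reach is approached as far as the arm can. A call with a number of a shift or a turn outside -1 to 1 is refused whole. A call with a gripper value outside its range is refused whole. OPENING is the opening, from -1 (shut) to 1 (fully open), set as the call begins (- or left out, the last holds). The fingers move at their own pace and stop on an object; the grip force is fixed at half the most. Time passes only in rows, so rows that do not move let the fingers close, or fill a call up. It gives the time, the measured TCP pose, the force, the opening and the grip force at its end, in the units of the state.
- ctrl.get_obs(): the state, without advancing time (a new reading comes with each control period).
- camera(name): name is "scene" or "top"; returns a dict with "color" (420x560x3 uint8, blue, green, red), "fx", "fy", "cx", "cy" (pixels), "xyz" and "rotation" of the camera in the world. Camera axes: x right, y down, z forward; pixel columns grow to the right and rows downward; lengths in m; the calibration is good to about 2 mm. A picture is of the moment at which its call begins. There is no depth.
- ctrl.hand_in(): hands the job in; it is judged then, once.
The state is a dict: "time_s": time; "q": joint angles; "dq": joint speeds; "joint_efforts": joint torques, N m; "eef_pos": TCP position; "eef_rot": TCP orientation; "wrist_force": force on the tool from outside, world axes, zero at the start; "torque": the same for the moment, N m; "opening": opening from 0.0 (shut) to 1.0 (fully open); "grasp_force": force on a finger pad.
Only numpy, scipy, OpenCV 4.12 (cv2) and the standard library are available. Lean on these libraries where they do the work, as an engineer would, in place of code of your own. Each camera call takes 0.05 s, during which the arm holds its last target. There are 200 camera calls.

### The job

The loose white stopcock plug standing in the wooden test-tube rack belongs in the one empty barrel of the bench manifold. Put it in and work it round under steady gentle pressure until its flange sits fully home on the barrel rim and it holds by itself, then leave it shut: T-handle square across the manifold tube like the other two. Pressing straight in only jams it short, and its barrel, held in rubber bushings, must never be loaded with more than 20 N; do not knock over the beaker or push the rack about.

Things in the scene. Friction and masses are not known exactly. Their poses are not given: they have to be found in the camera images.
- plug: Loose white plastic stopcock plug, 50 g, standing upright in the rack. Origin: centre of its flange's underside, z up, x along the T-handle. Flange: 29 mm disc, z 0 to 4 mm. Tapered shank below, 38 mm long, 17.2 mm across at the flange, 1 mm less every 10 mm. Fully home, its origin is at seat; it stays where it is left.
- plug_grip (a point): Middle of the plug's flat T-handle, 18 mm above the flange's underside. The handle is 50 mm long along the plug's x, 10 mm thick along its y, z = 6 to 30 mm above the flange's underside: grip it firmly across the 10 mm from above.
- rack: Wooden test-tube rack, 62 x 190 x 88 mm, 0.45 kg, loose; long along its y axis. Origin: centre of its underside. Its top board has a row of holes about 20 mm wide along y; the plug stands in one, its flange resting on the board's upper face at z = 84 mm. End plates rise to 88 mm.
- manifold: White plastic valve manifold on a dark steel foot plate 90 x 270 mm, fixed. Origin: centre of the plate's underside. Its tube, 22 mm thick, runs along y at z = 50 mm and carries three upright barrels at y = -80, 0 and +80 mm, in varying order: two have their plugs in (T-handles along x, tops at z = 120 mm), one is empty.
- valve_empty: The empty barrel, 31 mm across, fixed on the manifold. Origin: on its axis at worktop height; axes parallel to the manifold's (y along the tube). Shut: the plug's T-handle (x, either end) lies along this x. Bore tapered like the plug: 16.2 mm across at the rim, 1 mm less every 10 mm, 46 mm deep; its wall gives slightly, and is dry.
- seat (a point): Centre of the empty barrel's open mouth, 90 mm above the worktop. The taper first grips with the flange 10 mm above the rim. Pressed straight down the plug jams short (about 3 mm further per 10 N). While it is turned, to and fro or one way, 11 to 18 N carries it down, last at about 0.5 mm per radian, until the flange stops on the rim; turning takes up to 0.5 N m.
- barrel (a joint): How far the empty barrel (with seat) is pressed down in its rubber bushings, in m: 0 unloaded, 1 mm for every 5 N of downward load, springs back when released. More than 4 mm (20 N) would tear the bushings.
- beaker_small: Loose glass beaker, 50 mm across, 57 mm tall, standing behind the manifold. Origin: centre of its underside.
- burette_stand_l: Tall fixed burette stand right of the manifold, to be kept clear of: base 210 x 130 mm, origin at the centre of the base's underside; a rod at (+70, 0) mm, 0.8 m tall; a burette at (+70, +109) mm from z = 0.26 m upwards (its tap reaches down to there), and clamp arms across y at z = 0.53 to 0.69 m.
Things that resemble listed ones, but are neither listed nor needed, are in the scene too. Leave any blue or turquoise look-alike of the plug alone.

How it is judged:
By the outcome, as a careful person would: the job done as asked, in the order asked, and still so for the second after the job is handed in, with the robot touching nothing.
It also fails if it takes over 72 s, if anything falls off the work surface, if the arm or the gripper's body presses on something with over 40 N, if the wrist force passes 120 N, or if a joint passes its speed limit or range.

## Working session

There is one attempt and no reset: what is moved stays moved. The work goes in short steps, Python scripts to look and compute and a shell command to move; the robot and the scene stay as the last step left them, time stands still between calls to the robot, and variables do not carry over. Pictures are saved under pics/ and viewed, at most 10 in all, crops included, and the job is handed in when it is done.

```bash
mkdir -p pics; cat > h.py <<'E'
import numpy as np,cv2
from bench import ctrl,camera
def snap(n,f):
    c=camera(n); cv2.imwrite(f'pics/{f}.png',c['color']); np.savez(f'pics/{f}.npz',**{k:np.array(v) for k,v in c.items()}); return c
def ray(f,u,v,z):
    c=np.load(f'pics/{f}.npz'); d=c['rotation']@np.array([(u-c['cx'])/c['fx'],(v-c['cy'])/c['fy'],1]); o=c['xyz']
    return o+d*(z-o[2])/d[2]
def proj(f,p):
    c=np.load(f'pics/{f}.npz'); q=c['rotation'].T@(np.array(p)-c['xyz']); return (c['fx']*q[0]/q[2]+c['cx'],c['fy']*q[1]/q[2]+c['cy'])
def crop(f,g,u0,v0,u1,v1,s):
    i=cv2.imread(f'pics/{f}.png')[v0:v1,u0:u1]; cv2.imwrite(f'pics/{g}.png',cv2.resize(i,None,fx=s,fy=s,interpolation=cv2.INTER_CUBIC))
E
python3 - <<'E'
from h import *
for n in('scene','top'):
    c=snap(n,n+'0'); print(n,c['fx'],c['cx'],c['cy'],c['xyz'],np.round(c['rotation'],3).tolist())
a=np.hstack([cv2.imread('pics/top0.png')]); 
o=ctrl.get_obs(); print(o)
E
```

```text
scene 382.87909810720515 282.37161258534957 213.69625507703137 [ 0.0191549  -0.46773365  0.57551651] [-0.436, 0.812, -0.341, 0.188]
top 412.64393746120726 285.1668331345827 205.39321774985825 [0.4151187  0.06555879 1.05180014] [0.064, -0.699, 0.71, -0.055]
{'time_s': 0.1, 'q': array([ 1.04969687e+00,  1.81485621e-01,  1.60787885e+00, -8.67315314e-06,
        1.35381051e+00, -2.06293666e-01]), 'dq': array([-0.00092532, -0.00220595, -0.00099239, -0.00113523,  0.00152713,
       -0.00161233]), 'joint_efforts': array([ 4.78022121e-04, -4.45875728e+01, -3.52239168e+01, -2.02399538e-04,
        4.10213790e-03,  1.20062987e-05]), 'eef_pos': array([0.17777938, 0.54632774, 0.23847772]), 'eef_rot': array([-2.77483607e-04,  1.56752763e-01,  9.87637558e-01, -7.40915894e-04]), 'wrist_force': array([-0.34476827, -0.35959859, -0.40797288]), 'torque': array([ 0.03011824, -0.01779592, -0.01932824]), 'grasp_force': 0.0, 'opening': 1.0008923987660032}
```

View pics/top0.png

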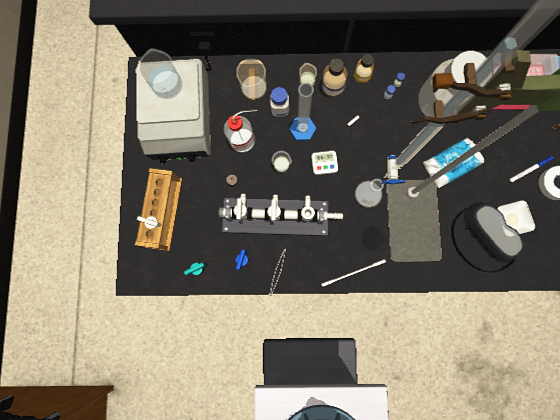

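View pics/scene0.png

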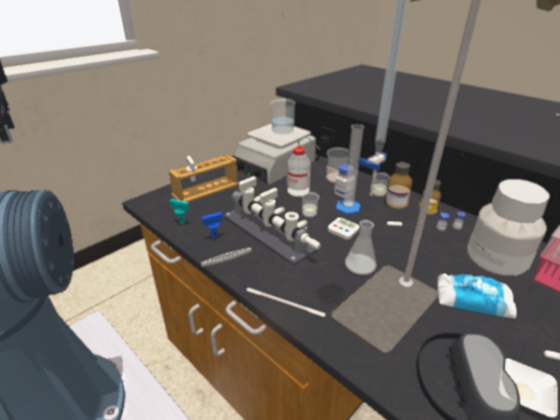

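Candidates: white plug in the rack at top (151,222); turquoise look-alike at (195,269); blue look-alike at (241,260); seated plugs at (241,205) and (274,207). I choose the one in the rack. The empty barrel is apparently the right one, at (308,212). A close crop will check both.

```bash
sed -i "s/^from bench/from scipy.spatial.transform import Rotation as Ro\nfrom bench/; s/c\['rotation'\]@/R(c)@/; s/c\['rotation'\].T@/R(c).T@/" h.py; cat >> h.py <<'E'
def R(c): return Ro.from_quat(np.roll(c['rotation'],-1)).as_matrix()
E
python3 - <<'E'
from h import *
crop('top0','a',125,160,345,260,3.6)
f='top0';a=cv2.imread('pics/top0.png')
crop('scene0','b',160,140,330,265,4.6)
print(ray(f,151,222,.1),ray(f,308,213,.09),ray(f,118,294,0),proj(f,[0,0,0]))
E
```

```text
[0.54201316 0.38999821 0.1       ] [0.55897689 0.02289397 0.09      ] [0.37456899 0.49980977 0.        ] (np.float64(321.6738462978337), np.float64(454.4660649417473))
```

View pics/a.png

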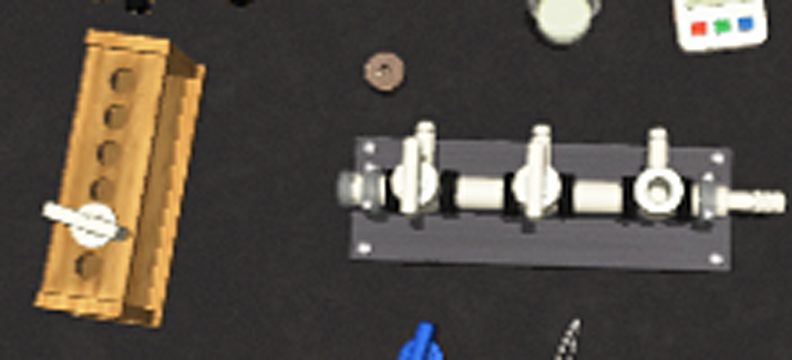

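View pics/b.png

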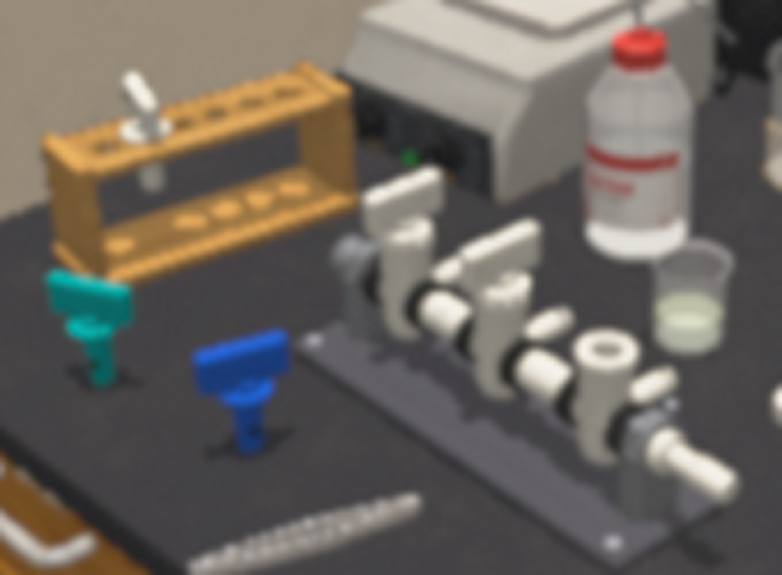

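The crops show the white plug in the rack's fifth hole (crop a: flange near (94,227), handle top from (42,208) to (116,233)). The right-hand barrel is open and empty (crop a (659,190), crop b mouth at (606,349)).

```bash
python3 - <<'E'
from h import *
A=lambda u,v,z: ray('top0',125+(u-1.3)/3.6,160+(v-1.3)/3.6,z)
B=lambda u,v,z: ray('scene0',160+(u-1.8)/4.6,140+(v-1.8)/4.6,z)
print('barrel',A(659,190,.09),B(606,349,.09))
c=[A(*p,.01) for p in((370,148),(718,158),(716,258),(364,246))]
print('yaws',[np.degrees(np.arctan2(*(-1*(a-b)[[0,1]]*[-1,1]))) for a,b in((c[0],c[1]),(c[3],c[2]))], 'centre',sum(c)/4)
print('handles mid',A(410,176,.12),A(536,180,.12))
print('plug flange',A(94,227,.088),B(146,128,.088),'handle',A(42,208,.114),A(116,233,.114))
print('handle scene',B(130,78,.114),B(152,106,.114))
print(ctrl.finger_overhang, [np.round(Ro.from_quat(np.roll(ctrl.get_obs()['eef_rot'],-1)).as_matrix(),3)])
E
```

```text
barrel [0.56037717 0.02358132 0.09      ] [0.56050349 0.02400246 0.09      ]
yaws [np.float64(177.40611206246112), np.float64(177.17018216994072)] centre [0.56502231 0.10339461 0.01      ]
handles mid [0.56735118 0.18302564 0.12      ] [0.56350158 0.10283349 0.12      ]
plug flange [0.54196794 0.39461461 0.088     ] [0.54242437 0.39377573 0.088     ] handle [0.55132371 0.4196856  0.114     ] [0.53446998 0.37147943 0.114     ]
handle scene [0.54704176 0.41193354 0.114     ] [0.53388073 0.36974053 0.114     ]
0.008 [array([[-0.951,  0.31 , -0.001],
       [ 0.31 ,  0.951, -0.001],
       [ 0.   , -0.002, -1.   ]])]
```

Both views agree: barrel at (0.5604, 0.0238), manifold yaw about -2.5°. Plug at (0.542, 0.394), with its handle along 71°, so tool y needs to lie along -19°. First I move above the plug.

```bash
python3 -m pendant '[[0.182,-0.076,-0.034,0,0,-0.101],[0.182,-0.076,-0.034,0,0,-0.101],[0.182,-0.076,-0.034,0,0,-0.101],[0.182,-0.076,-0.034,0,0,-0.101],[0.182,-0.076,-0.034,0,0,-0.101],[0.182,-0.076,-0.034,0,0,-0.101],[0.182,-0.076,-0.034,0,0,-0.101],[0.182,-0.076,-0.034,0,0,-0.101],[0.182,-0.076,-0.034,0,0,-0.101],[0.182,-0.076,-0.034,0,0,-0.101]]' 0
python3 - <<'E'
from h import *
snap('top','t1');snap('scene','s1')
a=cv2.resize(cv2.imread('pics/t1.png')[150:270,90:230],None,fx=2.8,fy=2.8,interpolation=2);b=cv2.resize(cv2.imread('pics/s1.png')[110:230,130:270],None,fx=2.8,fy=2.8,interpolation=2)
cv2.imwrite('pics/c.png',np.hstack([a,b]))
o=ctrl.get_obs();print(o['eef_pos'],Ro.from_quat(np.roll(o['eef_rot'],-1)).as_matrix()[:,1:].round(3).tolist(),o['q'],o['time_s'])
E
```

```text
time_s: 1.35
eef_pos: [0.5429, 0.394, 0.1704]
eef_rot: [-0.0, 0.815, 0.579, -0.0]
wrist_force: [0.1, 0.6, -0.1]
opening: 0.499
grasp_force: 0.0
[0.54485122 0.39210536 0.16960845] [[0.944, -0.001], [-0.331, -0.001], [-0.0, -1.0]] [ 4.47921063e-01  4.52737710e-01  1.40356537e+00 -1.16316573e-03
  1.28642889e+00  7.85423761e-01] 1.45
```

View pics/c.png

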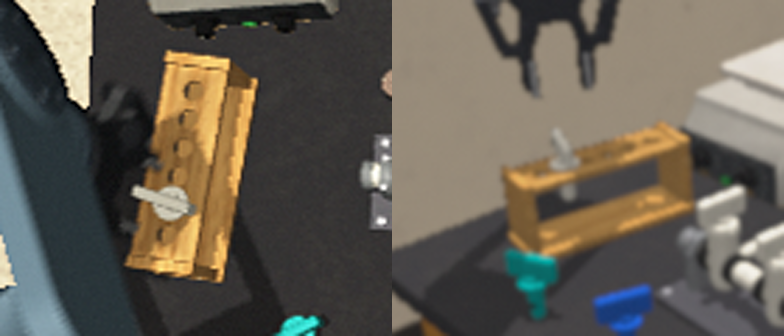

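```bash
python3 - <<'E'
from h import *
for z in(.16,.18):
  p=proj('t1',[.5449,.3921,z]);q=proj('s1',[.5449,.3921,z]);print((p[0]-90)*2.8,(p[1]-150)*2.8,392+(q[0]-130)*2.8,(q[1]-110)*2.8)
p=proj('t1',[.5420,.3945,.088]);print((p[0]-90)*2.8,(p[1]-150)*2.8)
print(ctrl.get_obs()['eef_pos'])
E
```

```text
142.66463059239223 188.2394088509884 557.8654827823931 93.8090143996704
133.3105499165337 184.62211493260259 555.2633314379848 74.3557318496375
170.23683764532828 203.5046494958739
[0.54485122 0.39210536 0.16960845]
```

```bash
python3 -m pendant '[[0,0,-0.06,0,0,0],[0,0,-0.06,0,0,0],[0,0,-0.06,0,0,0],[0,0,-0.06,0,0,0],[0,0,-0.06,0,0,0],[0,0,-0.06,0,0,0],[0,0,0,0,0,0],[0,0,0,0,0,0],[0,0,0,0,0,0],[0,0,0,0,0,0]]' 0; python3 - <<'E'
from h import *
snap('top','t2');snap('scene','s2')
a=cv2.resize(cv2.imread('pics/t2.png')[170:250,110:200],None,fx=4.4,fy=4.4,interpolation=2);b=cv2.resize(cv2.imread('pics/s2.png')[130:210,150:240],None,fx=4.4,fy=4.4,interpolation=2)
cv2.imwrite('pics/d.png',np.hstack([a,b]))
E
```

```text
time_s: 2.7
eef_pos: [0.5424, 0.3949, 0.0999]
eef_rot: [0.0, 0.814, 0.581, 0.0]
wrist_force: [-0.4, 0.3, -0.4]
opening: 0.5
grasp_force: 0.0
```

View pics/d.png

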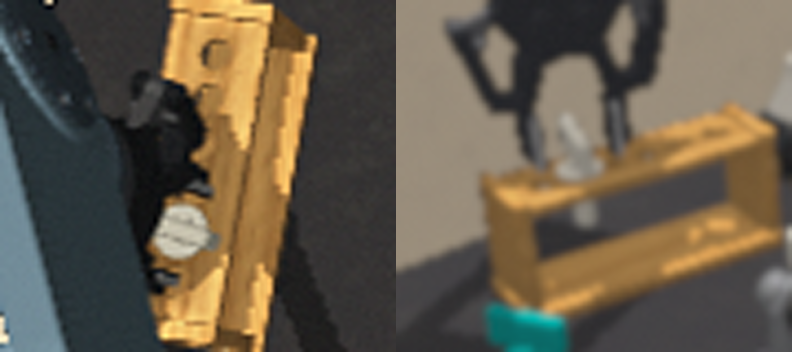

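The fingers straddle the plug's handle: tips at (205,187) and (165,280) either side of the flange at (183,231). I close here.

```bash
python3 -m pendant '[[0,0,0,0,0,0],[0,0,0,0,0,0],[0,0,0,0,0,0],[0,0,0,0,0,0],[0,0,0,0,0,0],[0,0,0,0,0,0],[0,0,0,0,0,0],[0,0,0,0,0,0],[0,0,0,0,0,0],[0,0,0,0,0,0]]' -1
```

```text
time_s: 4.05
eef_pos: [0.5421, 0.3948, 0.0994]
eef_rot: [0.0, 0.814, 0.581, 0.0]
wrist_force: [0.5, 0.3, 1.2]
opening: 0.104
grasp_force: 59.9
```

```bash
python3 -m pendant '[[0,0,0.02,0,0,0],[0,0,0.04,0,0,0],[0,0,0.06,0,0,0],[0,0,0.07,0,0,0],[0,0,0.07,0,0,0],[0,0,0.07,0,0,0],[0,0,0.07,0,0,0],[0,0,0.07,0,0,0],[0,0,0.07,0,0,0],[0,0,0.03,0,0,0]]'
```

```text
time_s: 5.3
eef_pos: [0.5425, 0.395, 0.2147]
eef_rot: [0.0, 0.814, 0.581, 0.001]
wrist_force: [0.7, 0.4, -0.3]
opening: 0.106
grasp_force: 59.7
```

```bash
python3 -m pendant '[[0.008,-0.08,0,0,0,-0.082],[0.009,-0.16,0,0,0,-0.082],[0.01,-0.21,0,0,0,-0.082],[0.01,-0.23,0,0,0,-0.082],[0.01,-0.23,0,0,0,-0.082],[0.01,-0.23,0,0,0,-0.082],[0.01,-0.23,0,0,0,-0.082],[0.009,-0.21,0,0,0,-0.082],[0.008,-0.18,0,0,0,-0.082],[0.006,-0.096,0,0,0,-0.079]]'
python3 -m pendant '[[0,0,-0.03,0,0,0],[0,0,-0.06,0,0,0],[0,0,-0.06,0,0,0],[0,0,-0.06,0,0,0],[0,0,-0.06,0,0,0],[0,0,-0.03,0,0,0],[0,0,0,0,0,0],[0,0,0,0,0,0],[0,0,0,0,0,0],[0,0,0,0,0,0]]'
python3 - <<'E'
from h import *
snap('top','t3');snap('scene','s3')
a=cv2.resize(cv2.imread('pics/t3.png')[170:250,260:350],None,fx=4.4,fy=4.4,interpolation=2);b=cv2.resize(cv2.imread('pics/s3.png')[160:240,245:335],None,fx=4.4,fy=4.4,interpolation=2)
cv2.imwrite('pics/e.png',np.hstack([a,b]))
o=ctrl.get_obs();print(o['eef_pos'],o['q'],o['eef_rot'])
E
```

```text
time_s: 6.55
eef_pos: [0.5599, 0.0216, 0.2132]
eef_rot: [0.0, 1.0, -0.024, -0.0]
wrist_force: [0.4, 0.4, -0.4]
opening: 0.1
grasp_force: 59.7
time_s: 7.8
eef_pos: [0.5603, 0.0235, 0.1537]
eef_rot: [0.0, 1.0, -0.022, 0.0]
wrist_force: [0.2, 0.9, -0.2]
opening: 0.103
grasp_force: 59.7
[0.56011783 0.02353978 0.15350562] [-1.69713034e-01  2.40864895e-01  1.71961071e+00  1.81573548e-05
  1.18073798e+00  1.44413904e+00] [ 1.96777762e-05  9.99768192e-01 -2.15296622e-02  1.88694651e-04]
```

View pics/e.png

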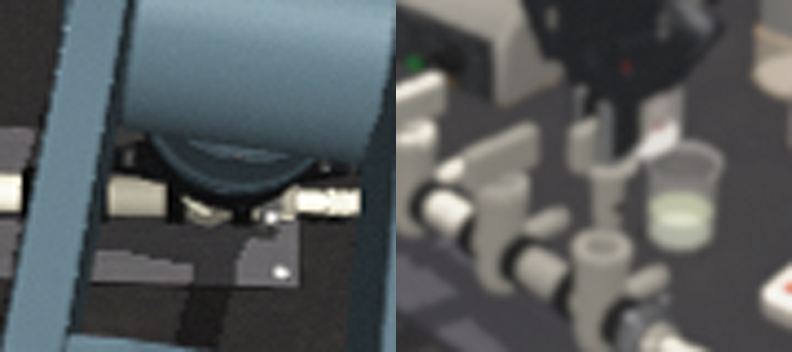

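```bash
python3 - <<'E'
from h import *
for x,y in((.5602,.0235),(.5632,.0235),(.5602,.0265)):
 for z in(.138,.1,.09):
  q=proj('s3',[x,y,z]);print(x,y,z,round(396+(q[0]-245+.5)*4.4-.5,1),round((q[1]-160+.5)*4.4-.5,1))
crop('s3','f',275,175,315,230,10)
E
```

```text
0.5602 0.0235 0.138 604.0 167.3
0.5602 0.0235 0.1 602.4 230.3
0.5602 0.0235 0.09 601.9 246.4
0.5632 0.0235 0.138 608.0 165.1
0.5632 0.0235 0.1 606.3 228.1
0.5632 0.0235 0.09 605.9 244.2
0.5602 0.0265 0.138 599.6 165.1
0.5602 0.0265 0.1 598.1 228.1
0.5602 0.0265 0.09 597.7 244.2
```

View pics/f.png

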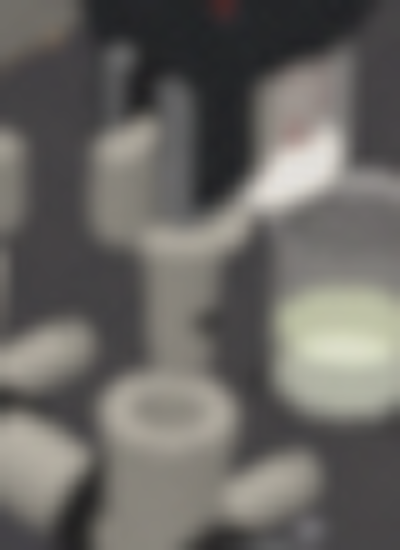

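The scene view shows the shank tip at (181,370) and the mouth at (170,410) in the 10x crop. The tip looks about 1 px right of the predicted axis, so I measure both edges numerically.

```bash
python3 - <<'E'
from h import *
g=cv2.cvtColor(cv2.imread('pics/s3.png'),cv2.COLOR_BGR2GRAY).astype(float)
for v in (202,204,206,208,210,218,220,222,224,226): print(v,g[v,280:306].astype(int).tolist())
for v in (204,206,208):
  pass
def outline(x,y,z,r):
  a=np.linspace(0,6.28,60); P=[proj('s3',[x+r*np.cos(t),y+r*np.sin(t),z]) for t in a]; P=np.array(P); return P[:,0].min().round(2),P[:,0].max().round(2),P[:,1].mean().round(2)
for z,r in((.13,.00825),(.12,.0077),(.11,.0072),(.105,.0069)): print('shank',z,outline(.5602,.0235,z,r))
for z in(.09,.08,.07): print('barrel',z,outline(.5604,.0238,z,.0155))
E
```

```text
202 [68, 67, 66, 67, 66, 68, 67, 69, 77, 98, 121, 132, 132, 132, 130, 124, 107, 83, 68, 67, 69, 78, 97, 114, 123, 126]
204 [68, 66, 66, 67, 67, 67, 68, 68, 73, 94, 120, 131, 133, 131, 128, 120, 101, 79, 70, 68, 69, 80, 104, 127, 144, 159]
206 [82, 85, 86, 78, 70, 68, 66, 67, 72, 94, 120, 131, 132, 125, 109, 88, 73, 69, 69, 69, 70, 87, 126, 164, 181, 187]
208 [150, 145, 140, 124, 95, 72, 68, 67, 72, 93, 118, 130, 132, 126, 113, 93, 76, 70, 68, 68, 70, 88, 124, 160, 183, 195]
210 [159, 150, 138, 120, 94, 75, 70, 70, 71, 88, 112, 127, 131, 130, 125, 111, 88, 72, 69, 68, 68, 82, 117, 152, 178, 196]
218 [142, 121, 96, 81, 88, 117, 143, 157, 163, 163, 160, 159, 159, 159, 160, 162, 155, 138, 109, 81, 69, 68, 68, 68, 69, 70]
220 [174, 169, 155, 127, 95, 98, 121, 133, 137, 139, 143, 144, 144, 141, 136, 133, 128, 113, 89, 74, 78, 91, 105, 113, 118, 113]
222 [168, 156, 129, 92, 67, 88, 118, 130, 133, 132, 132, 132, 131, 130, 129, 127, 124, 117, 117, 129, 147, 159, 164, 162, 155, 143]
224 [138, 107, 68, 42, 52, 87, 118, 131, 133, 133, 133, 133, 133, 131, 129, 128, 131, 144, 161, 168, 167, 161, 155, 147, 138, 123]
226 [93, 59, 38, 42, 69, 102, 122, 130, 133, 133, 133, 133, 132, 131, 127, 120, 116, 121, 134, 141, 138, 130, 119, 107, 99, 95]
shank 0.13 (np.float64(288.11), np.float64(295.49), np.float64(200.69))
shank 0.12 (np.float64(288.28), np.float64(295.13), np.float64(204.49))
shank 0.11 (np.float64(288.42), np.float64(294.79), np.float64(208.24))
shank 0.105 (np.float64(288.52), np.float64(294.6), np.float64(210.1))
barrel 0.09 (np.float64(284.62), np.float64(298.15), np.float64(215.52))
barrel 0.08 (np.float64(284.57), np.float64(298.01), np.float64(219.13))
barrel 0.07 (np.float64(284.52), np.float64(297.88), np.float64(222.69))
```

The offset is about 0.8 px. I turn +90° to separate an in-hand offset from a systematic one.

```bash
python3 -m pendant '[[0,0,0,0,0,0.11],[0,0,0,0,0,0.11],[0,0,0,0,0,0.11],[0,0,0,0,0,0.11],[0,0,0,0,0,0.11],[0,0,0,0,0,0.11],[0,0,0,0,0,0.11],[0,0,0,0,0,0.11],[0,0,0,0,0,0.12],[0,0,0,0,0,0]]'
python3 - <<'E'
from h import *
snap('scene','s4');snap('top','t4')
g=cv2.cvtColor(cv2.imread('pics/s4.png'),cv2.COLOR_BGR2GRAY).astype(float)
for v in (200,202,204,206,208,210,212,218): print(v,g[v,280:306].astype(int).tolist())
o=ctrl.get_obs();print(o['eef_pos'],o['q'],o['eef_rot'])
a=cv2.resize(cv2.imread('pics/t4.png')[180:240,270:340],None,fx=5.5,fy=5.5,interpolation=2);b=cv2.resize(cv2.imread('pics/s4.png')[170:230,260:330],None,fx=5.5,fy=5.5,interpolation=2)
cv2.imwrite('pics/g.png',np.hstack([a,b]))
E
```

```text
time_s: 9.15
eef_pos: [0.5601, 0.0236, 0.1534]
eef_rot: [0.0, 0.723, 0.691, 0.0]
wrist_force: [0.3, -0.1, 0.0]
opening: 0.102
grasp_force: 59.7
200 [69, 69, 68, 66, 69, 78, 96, 119, 139, 148, 150, 150, 149, 145, 136, 116, 96, 87, 83, 77, 73, 77, 95, 114, 121, 121]
202 [68, 67, 67, 67, 66, 67, 74, 94, 121, 132, 133, 132, 130, 126, 113, 87, 72, 68, 68, 67, 68, 78, 97, 115, 123, 127]
204 [67, 68, 67, 67, 67, 68, 73, 93, 117, 130, 133, 132, 130, 123, 107, 83, 70, 69, 69, 69, 69, 80, 103, 127, 144, 157]
206 [81, 84, 86, 79, 70, 67, 67, 72, 84, 103, 123, 129, 129, 121, 102, 80, 70, 69, 69, 69, 70, 86, 126, 164, 181, 186]
208 [150, 146, 140, 124, 94, 72, 70, 78, 94, 108, 122, 130, 128, 117, 95, 76, 69, 68, 69, 67, 70, 88, 124, 162, 183, 195]
210 [158, 149, 138, 120, 94, 75, 72, 87, 110, 125, 130, 130, 126, 113, 90, 72, 67, 68, 69, 67, 67, 82, 116, 153, 178, 196]
212 [122, 110, 97, 84, 74, 74, 89, 111, 128, 136, 139, 141, 141, 135, 121, 109, 95, 79, 69, 65, 61, 78, 118, 154, 171, 177]
218 [142, 121, 96, 80, 88, 117, 143, 158, 163, 162, 160, 160, 159, 159, 161, 162, 155, 138, 109, 81, 70, 67, 68, 68, 69, 70]
[0.56003846 0.02357466 0.1533421 ] [-1.69665608e-01  2.41110366e-01  1.71967607e+00  6.91403761e-07
  1.18074119e+00 -1.21730648e-01] [2.58932996e-05 7.23849731e-01 6.89957655e-01 1.96651677e-05]
```

View pics/g.png

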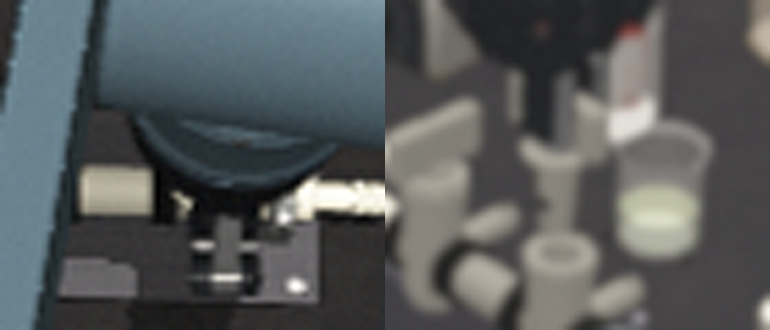

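The offset flips with the turn, so it is in-hand: the plug sits about 2.9 mm along the handle from the grip centre. The systematic error is near zero. I shift by -2.7 mm in y and lower, then regrip centred once the taper holds the plug.

```bash
python3 -m pendant '[[0.001,-0.0135,0,0,0,0],[0,0,0,0,0,0],[0,0,-0.02,0,0,0],[0,0,-0.03,0,0,0],[0,0,-0.03,0,0,0],[0,0,-0.03,0,0,0],[0,0,-0.03,0,0,0],[0,0,-0.02,0,0,0],[0,0,0,0,0,0],[0,0,0,0,0,0]]'
python3 - <<'E'
from h import *
o=ctrl.get_obs();print(o['eef_pos'],o['wrist_force'],o['torque'])
E
```

```text
time_s: 10.5
eef_pos: [0.5606, 0.0212, 0.1213]
eef_rot: [0.0, 0.723, 0.691, 0.001]
wrist_force: [3.2, 3.8, -1.7]
opening: 0.1
grasp_force: 59.6
[0.56061485 0.02115896 0.12134794] [ 3.24239062  3.82103405 -1.74104389] [ 0.79377122 -0.80607765  0.05608712]
```

```bash
python3 -m pendant '[[0.002,0.002,0,0,0,0],[0,0,0,0,0,0],[0,0,0,0,0,0],[0,0,0,0,0,0],[0,0,0,0,0,0],[0,0,0,0,0,0],[0,0,0,0,0,0],[0,0,0,0,0,0],[0,0,0,0,0,0],[0,0,0,0,0,0]]'
```

```text
time_s: 11.75
eef_pos: [0.5607, 0.0213, 0.1213]
eef_rot: [0.0, 0.722, 0.691, 0.0]
wrist_force: [3.9, 3.4, -1.1]
opening: 0.098
grasp_force: 59.7
```

```bash
python3 -m pendant '[[0.004,0.004,0,0,0,0],[0,0,0,0,0,0],[0,0,0,0,0,0],[0,0,0,0,0,0],[0,0,0,0,0,0],[0,0,0,0,0,0],[0,0,0,0,0,0],[0,0,0,0,0,0],[0,0,0,0,0,0],[0,0,0,0,0,0]]'
```

```text
time_s: 13.0
eef_pos: [0.5614, 0.0221, 0.1213]
eef_rot: [-0.0, 0.722, 0.691, -0.0]
wrist_force: [0.8, 0.3, -0.1]
opening: 0.101
grasp_force: 59.7
```

```bash
python3 -m pendant '[[0,0,-0.01,0,0,0],[0,0,-0.01,0,0,0],[0,0,-0.005,0,0,0],[0,0,-0.005,0,0,0],[0,0,-0.0025,0,0,0],[0,0,0,0,0,0],[0,0,0,0,0,0],[0,0,0,0,0,0],[0,0,0,0,0,0],[0,0,0,0,0,0]]'
```

```text
time_s: 14.25
eef_pos: [0.5613, 0.0221, 0.1148]
eef_rot: [-0.0, 0.722, 0.691, -0.0]
wrist_force: [-1.1, 0.4, -0.1]
opening: 0.104
grasp_force: 59.8
```

```bash
python3 -m pendant '[[0,0,-0.005,0,0,0],[0,0,-0.005,0,0,0],[0,0,-0.005,0,0,0],[0,0,0,0,0,0],[0,0,0,0,0,0],[0,0,0,0,0,0],[0,0,0,0,0,0],[0,0,0,0,0,0],[0,0,0,0,0,0],[0,0,0,0,0,0]]'
```

```text
time_s: 15.5
eef_pos: [0.5614, 0.0221, 0.1119]
eef_rot: [-0.0, 0.723, 0.691, -0.0]
wrist_force: [-3.6, -0.5, 4.8]
opening: 0.099
grasp_force: 60.5
```

```bash
python3 -m pendant '[[0,0,0,0,0,0],[0,0,0,0,0,0],[0,0,0,0,0,0],[0,0,0,0,0,0],[0,0.007,0,0,0,0],[-0.001,0.0075,0,0,0,0],[0,0,0,0,0,0],[0,0,0,0,0,0],[0,0,0,0,0,0],[0,0,0,0,0,0]]' -0.4
python3 - <<'E'
from h import *
snap('scene','s5')
g=cv2.cvtColor(cv2.imread('pics/s5.png'),cv2.COLOR_BGR2GRAY).astype(float)
for v in (206,208,210,212,214,216,218): print(v,g[v,280:306].astype(int).tolist())
E
python3 -m pendant '[[0,0,0,0,0,0],[0,0,0,0,0,0],[0,0,0,0,0,0],[0,0,0,0,0,0],[0,0,0,0,0,0],[0,0,0,0,0,0],[0,0,0,0,0,0],[0,0,0,0,0,0],[0,0,0,0,0,0],[0,0,0,0,0,0]]' -1
```

```text
time_s: 16.75
eef_pos: [0.5612, 0.0249, 0.1118]
eef_rot: [0.0, 0.723, 0.691, 0.0]
wrist_force: [-0.1, -0.1, -0.1]
opening: 0.302
grasp_force: 0.0
206 [74, 61, 45, 38, 39, 38, 42, 63, 86, 98, 96, 104, 124, 135, 139, 146, 153, 161, 163, 155, 135, 113, 128, 163, 181, 186]
208 [138, 105, 64, 40, 38, 38, 44, 67, 91, 100, 100, 105, 122, 131, 132, 133, 134, 136, 138, 132, 119, 105, 125, 161, 183, 195]
210 [152, 124, 84, 52, 40, 37, 44, 65, 89, 100, 100, 106, 124, 131, 131, 131, 131, 132, 132, 128, 113, 99, 118, 152, 178, 196]
212 [122, 106, 86, 72, 66, 62, 63, 79, 98, 103, 103, 115, 131, 137, 136, 134, 132, 131, 131, 127, 112, 96, 118, 153, 170, 176]
214 [76, 71, 68, 72, 86, 110, 126, 124, 122, 132, 145, 155, 162, 162, 159, 151, 143, 139, 131, 117, 97, 79, 91, 118, 144, 162]
216 [76, 69, 67, 74, 99, 137, 162, 163, 152, 143, 141, 142, 142, 141, 143, 152, 161, 156, 129, 92, 72, 67, 66, 72, 85, 102]
218 [142, 121, 96, 81, 88, 117, 143, 158, 162, 161, 159, 159, 158, 158, 159, 161, 156, 139, 110, 82, 69, 67, 68, 69, 69, 69]
time_s: 18.05
eef_pos: [0.5613, 0.0249, 0.1118]
eef_rot: [0.0, 0.723, 0.691, 0.0]
wrist_force: [0.9, -0.7, -0.3]
opening: 0.107
grasp_force: 60.0
```

```bash
python3 -m pendant '[[0,0,-0.0015,0,0,0.08],[0,0,-0.0015,0,0,0.11],[0,0,-0.0015,0,0,0.11],[0,0,-0.0015,0,0,0.11],[0,0,-0.0015,0,0,0.11],[0,0,-0.0015,0,0,0.11],[0,0,-0.0015,0,0,0.11],[0,0,-0.0015,0,0,0.11],[0,0,-0.0015,0,0,0.11],[0,0,-0.0015,0,0,0.08]]'
```

```text
time_s: 19.3
eef_pos: [0.5614, 0.0248, 0.1093]
eef_rot: [0.0, -0.012, 1.0, -0.0]
wrist_force: [-0.3, -0.3, 4.0]
opening: 0.107
grasp_force: 60.4
```

```bash
python3 -m pendant '[[0,0,-0.002,0,0,-0.08],[0,0,-0.002,0,0,-0.11],[0,0,-0.002,0,0,-0.11],[0,0,-0.0015,0,0,-0.11],[0,0,-0.0015,0,0,-0.11],[0,0,-0.0015,0,0,-0.11],[0,0,-0.0015,0,0,-0.11],[0,0,-0.001,0,0,-0.11],[0,0,-0.001,0,0,-0.11],[0,0,-0.001,0,0,-0.08]]'
```

```text
time_s: 20.55
eef_pos: [0.5614, 0.0249, 0.1067]
eef_rot: [0.0, 0.724, 0.69, 0.0]
wrist_force: [-2.2, 0.6, 7.4]
opening: 0.1
grasp_force: 61.0
```

```bash
python3 -m pendant '[[0,0,-0.003,0,0,0.08],[0,0,-0.002,0,0,0.11],[0,0,-0.002,0,0,0.11],[0,0,-0.0015,0,0,0.11],[0,0,-0.0015,0,0,0.11],[0,0,-0.001,0,0,0.11],[0,0,-0.001,0,0,0.11],[0,0,-0.001,0,0,0.11],[0,0,-0.001,0,0,0.11],[0,0,-0.001,0,0,0.08]]'
```

```text
time_s: 21.8
eef_pos: [0.5615, 0.0248, 0.1043]
eef_rot: [0.0, -0.011, 1.0, -0.0]
wrist_force: [-4.9, 0.1, 10.6]
opening: 0.103
grasp_force: 61.7
```

```bash
python3 -m pendant '[[-0.001,0,-0.002,0,0,-0.08],[-0.001,0,-0.001,0,0,-0.11],[0,0,-0.001,0,0,-0.11],[0,0,-0.001,0,0,-0.11],[0,0,-0.001,0,0,-0.11],[0,0,-0.001,0,0,-0.11],[0,0,-0.0005,0,0,-0.11],[0,0,-0.0005,0,0,-0.11],[0,0,-0.0005,0,0,-0.11],[0,0,-0.0005,0,0,-0.08]]'
```

```text
time_s: 23.05
eef_pos: [0.5615, 0.0249, 0.1029]
eef_rot: [0.001, 0.724, 0.69, 0.0]
wrist_force: [-3.0, -0.8, 11.9]
opening: 0.099
grasp_force: 61.8
```

```bash
python3 -m pendant '[[-0.001,0,-0.001,0,0,0.08],[0,0,-0.001,0,0,0.11],[0,0,-0.001,0,0,0.11],[0,0,-0.001,0,0,0.11],[0,0,-0.0005,0,0,0.11],[0,0,-0.0005,0,0,0.11],[0,0,-0.0005,0,0,0.11],[0,0,-0.0005,0,0,0.11],[0,0,-0.0005,0,0,0.11],[0,0,-0.0005,0,0,0.08]]'
```

```text
time_s: 24.3
eef_pos: [0.5614, 0.0248, 0.1017]
eef_rot: [0.001, -0.011, 1.0, -0.0]
wrist_force: [-4.6, -0.4, 14.2]
opening: 0.101
grasp_force: 62.1
```

```bash
python3 -m pendant '[[0,0,-0.0005,0,0,-0.08],[0,0,-0.0005,0,0,-0.11],[0,0,-0.0005,0,0,-0.11],[0,0,-0.0005,0,0,-0.11],[0,0,-0.0005,0,0,-0.11],[0,0,-0.0005,0,0,-0.11],[0,0,0,0,0,-0.11],[0,0,0,0,0,-0.11],[0,0,0,0,0,-0.11],[0,0,0,0,0,-0.08]]'
```

```text
time_s: 25.55
eef_pos: [0.5615, 0.0249, 0.1012]
eef_rot: [0.001, 0.724, 0.69, 0.0]
wrist_force: [-4.1, 0.6, 14.9]
opening: 0.103
grasp_force: 62.6
```

```bash
python3 -m pendant '[[0,0,0,0,0,0.08],[0,0,0,0,0,0.11],[0,0,0,0,0,0.11],[0,0,0,0,0,0.11],[0,0,0,0,0,0.11],[0,0,0,0,0,0.11],[0,0,0,0,0,0.11],[0,0,0,0,0,0.11],[0,0,0,0,0,0.11],[0,0,0,0,0,0.08]]'; python3 -c "
from h import *
o=ctrl.get_obs();print(o['eef_pos'],o['wrist_force'],o['torque'])"
```

```text
time_s: 26.8
eef_pos: [0.5614, 0.0248, 0.1012]
eef_rot: [0.001, -0.011, 1.0, -0.0]
wrist_force: [-4.1, 0.8, 14.0]
opening: 0.105
grasp_force: 61.6
[0.56141944 0.02480706 0.10115687] [-4.14508792  0.84642372 14.0375841 ] [ 0.02562807  0.91104042 -0.15105041]
```

```bash
python3 -m pendant '[[0,0,-0.0005,0,0,-0.08],[0,0,-0.0005,0,0,-0.11],[0,0,-0.0005,0,0,-0.11],[0,0,-0.0005,0,0,-0.11],[0,0,-0.0005,0,0,-0.11],[0,0,0,0,0,-0.11],[0,0,0,0,0,-0.11],[0,0,0,0,0,-0.11],[0,0,0,0,0,-0.11],[0,0,0,0,0,-0.08]]'
python3 -m pendant '[[0,0,0,0,0,0.08],[0,0,0,0,0,0.11],[0,0,0,0,0,0.11],[0,0,0,0,0,0.11],[0,0,0,0,0,0.11],[0,0,0,0,0,0.11],[0,0,0,0,0,0.11],[0,0,0,0,0,0.11],[0,0,0,0,0,0.11],[0,0,0,0,0,0.08]]'
```

```text
time_s: 28.05
eef_pos: [0.5615, 0.0249, 0.1008]
eef_rot: [0.001, 0.724, 0.69, 0.0]
wrist_force: [-5.0, 0.3, 15.6]
opening: 0.102
grasp_force: 62.7
time_s: 29.3
eef_pos: [0.5615, 0.0248, 0.1008]
eef_rot: [0.001, -0.011, 1.0, -0.0]
wrist_force: [-5.4, -0.2, 15.3]
opening: 0.104
grasp_force: 62.3
```

```bash
python3 -m pendant '[[0,0,-0.0005,0,0,-0.08],[0,0,-0.0005,0,0,-0.11],[0,0,-0.0005,0,0,-0.11],[0,0,0,0,0,-0.11],[0,0,0,0,0,-0.11],[0,0,0,0,0,-0.11],[0,0,0,0,0,-0.11],[0,0,0,0,0,-0.11],[0,0,0,0,0,-0.11],[0,0,0,0,0,-0.08]]'
python3 -m pendant '[[0,0,0,0,0,0.08],[0,0,0,0,0,0.11],[0,0,0,0,0,0.11],[0,0,0,0,0,0.11],[0,0,0,0,0,0.11],[0,0,0,0,0,0.11],[0,0,0,0,0,0.11],[0,0,0,0,0,0.11],[0,0,0,0,0,0.11],[0,0,0,0,0,0.08]]'
python3 -m pendant '[[0,0,0,0,0,-0.08],[0,0,0,0,0,-0.11],[0,0,0,0,0,-0.11],[0,0,0,0,0,-0.11],[0,0,0,0,0,-0.11],[0,0,0,0,0,-0.11],[0,0,0,0,0,-0.11],[0,0,0,0,0,-0.11],[0,0,0,0,0,-0.11],[0,0,0,0,0,-0.08]]'
python3 - <<'E'
from h import *
o=ctrl.get_obs();print(o['eef_pos'],o['wrist_force'],o['torque'])
snap('scene','s6'); crop('s6','i',265,175,325,235,9)
for p in ((.5614,.0249,.087),(.5614,.0249,.0905)): u=proj('s6',p);print((u[0]-265)*9,(u[1]-175)*9)
E
```

```text
time_s: 30.55
eef_pos: [0.5615, 0.0249, 0.1007]
eef_rot: [0.001, 0.724, 0.69, 0.0]
wrist_force: [-5.5, -0.2, 16.5]
opening: 0.103
grasp_force: 62.0
time_s: 31.8
eef_pos: [0.5614, 0.0248, 0.1006]
eef_rot: [0.001, -0.011, 1.0, -0.0]
wrist_force: [-5.5, 0.9, 15.8]
opening: 0.102
grasp_force: 62.4
time_s: 33.05
eef_pos: [0.5615, 0.0249, 0.1007]
eef_rot: [0.001, 0.724, 0.69, 0.0]
wrist_force: [-5.0, -0.3, 16.5]
opening: 0.102
grasp_force: 61.5
[0.56149402 0.02492044 0.10065078] [-4.96813468 -0.29696119 16.46313537] [0.01497905 0.94579259 0.06056179]
236.7090943421473 371.336413421255
237.0011242562535 359.9159880039066
```

View pics/i.png

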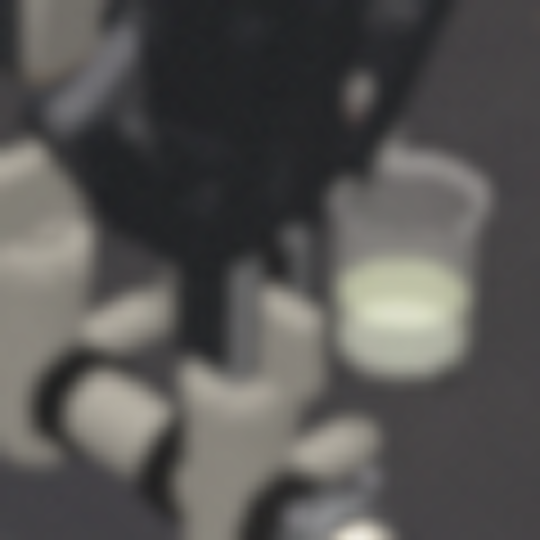

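The flange shows no gap on the barrel rim at about (240,385), and the force holds near 16 N over several turns both ways, so the plug is home. I turn it to shut.

```bash
python3 -m pendant '[[0,0,0,0,0,-0.08],[0,0,0,0,0,-0.115],[0,0,0,0,0,-0.115],[0,0,0,0,0,-0.115],[0,0,0,0,0,-0.115],[0,0,0,0,0,-0.115],[0,0,0,0,0,-0.115],[0,0,0,0,0,-0.115],[0,0,0,0,0,-0.083],[0,0,0,0,0,-0.03]]'
python3 -m pendant '[[0,0,0,0,0,0],[0,0,0,0,0,0],[0,0,0.002,0,0,0],[0,0,0.002,0,0,0],[0,0,0.002,0,0,0],[0,0,0.002,0,0,0],[0,0,0.002,0,0,0],[0,0,0.002,0,0,0],[0,0,0.001,0,0,0],[0,0,0,0,0,0]]'
python3 - <<'E'
from h import *
o=ctrl.get_obs();q=o['eef_rot'];print(o['wrist_force'],o['torque'],np.degrees(2*np.arctan2(q[2],q[1])))
E
```

```text
time_s: 34.35
eef_pos: [0.5616, 0.0249, 0.1007]
eef_rot: [0.0, 1.0, -0.021, 0.001]
wrist_force: [-4.3, 0.1, 15.8]
opening: 0.101
grasp_force: 62.5
time_s: 35.6
eef_pos: [0.5615, 0.0249, 0.1023]
eef_rot: [0.0, 1.0, -0.02, 0.001]
wrist_force: [-0.4, -0.4, 8.0]
opening: 0.098
grasp_force: 61.3
[-0.36399278 -0.44036824  7.96234238] [0.07833592 0.32576015 0.16632099] -2.3211426534945394
```

```bash
python3 -m pendant '[[0,0,0.002,0,0,-0.002],[0,0,0.002,0,0,0],[0,0,0.002,0,0,0],[0,0,0.002,0,0,0],[0,0,0.002,0,0,0],[0,0,0.002,0,0,0],[0,0,0,0,0,0],[0,0,0,0,0,0],[0,0,0,0,0,0],[0,0,0,0,0,0]]'
```

```text
time_s: 36.85
eef_pos: [0.5614, 0.0249, 0.1035]
eef_rot: [0.0, 1.0, -0.022, 0.001]
wrist_force: [5.6, -0.0, 2.2]
opening: 0.103
grasp_force: 60.5
```

```bash
python3 -m pendant '[[0,0,0,0,0,0],[0,0,0,0,0,0],[0,0,0,0,0,0],[0,0,0,0,0,0],[0,0,0,0,0,0],[0,0,0,0,0,0],[0,0,0,0,0,0],[0,0,0.01,0,0,0],[0,0,0.03,0,0,0],[0,0,0.05,0,0,0]]' 0
python3 -m pendant '[[0,0,0.1,0,0,0],[0,0,0.1,0,0,0],[0,0,0.1,0,0,0],[0,0,0.1,0,0,0],[0,0,0.1,0,0,0],[-0.1,0.1,0.05,0,0,0],[-0.2,0.2,0,0,0,0],[-0.2,0.2,0,0,0,0],[-0.2,0.2,0,0,0,0],[-0.2,0.2,0,0,0,0]]'
python3 -m pendant '[[-0.1,0.25,0,0,0,0],[-0.1,0.25,0,0,0,0],[-0.1,0.25,0,0,0,0],[-0.1,0.25,0,0,0,0],[0,0.2,0,0,0,0],[0,0.2,0,0,0,0],[0,0.1,0,0,0,0],[0,0,0,0,0,0],[0,0,0,0,0,0],[0,0,0,0,0,0]]'
python3 - <<'E'
from h import *
snap('scene','s7');snap('top','t7')
def prof(f,pts): print(f,[tuple(np.round(proj(f,p),1)) for p in pts])
g=cv2.cvtColor(cv2.imread('pics/t7.png'),cv2.COLOR_BGR2GRAY)
print(g[196:222,300:318])
print(g[196:222,267:285])
g=cv2.cvtColor(cv2.imread('pics/s7.png'),cv2.COLOR_BGR2GRAY)
print('mid barrel column'); 
print(g[190:226:1,278:304])
E
```

```text
time_s: 38.1
eef_pos: [0.5605, 0.025, 0.1216]
eef_rot: [-0.0, 1.0, -0.022, -0.0]
wrist_force: [-1.0, 0.8, 0.6]
opening: 0.498
grasp_force: 0.0
time_s: 39.35
eef_pos: [0.3795, 0.206, 0.2322]
eef_rot: [-0.0, 1.0, -0.022, 0.001]
wrist_force: [0.7, 1.5, 0.6]
opening: 0.5
grasp_force: 0.0
time_s: 40.6
eef_pos: [0.3008, 0.5041, 0.2315]
eef_rot: [0.0, 1.0, -0.022, 0.0]
wrist_force: [0.1, -0.4, 0.1]
opening: 0.503
grasp_force: 0.0
[[ 45  47  45  46  42 128 238 254 254 226  43  47  49  49  51  49  45  50]
 [ 49  48  47  47  44 141 239 248 249 223  86  42  49  46  49  47  47  47]
 [ 49  47  45  44  51 115 197 233 233 197  79  43  47  50  50  50  48  50]
 [ 47  49  46  37  38 162 247 252 253 231  96  40  49  50  46  50  45  48]
 [ 71  71  67  56  55 161 238 233 234 215 145  47  48  50  48  48  54  54]
 [106 104 107 104  95 139 230 251 253 254 237 101 108 110 110 111 111 110]
 [100 101 103  86  65 144 228 249 252 252 231  80 102 103 104 102 103 102]
 [ 97  97  97  83  81 144 212 251 251 252 231  79  96  98  99 102  98 101]
 [ 95 100 101  84  82 129 192 252 252 252 232  87  99 101 101 101  99 100
[... 6471 characters left out ...]
94 178 163
  150 133 106  80  73  77  87  98]
 [241 242 243 242 233 196 133 106 124 138 147 157 166 170 172 165 155 146
  137 122  97  83  96 123 147 158]
 [237 240 242 242 232 189 122  99 121 135 139 143 146 148 147 146 142 136
  131 117 103 124 161 197 218 218]
 [228 234 237 232 202 142  90  92 121 134 137 137 138 138 138 137 135 133
  128 124 137 180 223 235 238 234]
 [214 223 224 200 147  91  66  90 121 134 137 137 137 136 137 134 133 132
  133 152 186 220 237 240 237 229]
 [185 201 193 153  97  57  58  91 121 134 137 138 137 137 136 134 133 132
  143 182 223 233 235 232 224 208]
 [158 167 153 109  64  46  61  93 123 134 137 137 137 137 136 135 133 132
  145 187 225 231 225 213 189 166]]
```

```bash
python3 -c "
from bench import ctrl
print(ctrl.hand_in())"
```

```text
the job is handed in; nothing more can be done
None
```

The white plug is in the empty barrel, worked round until its flange stopped on the rim and left shut. No force reading passed about 16.5 N, the gripper is clear, and the job was handed in at about 41 s; "fully home" rests on the force staying steady over several turns and no visible gap, not a direct measurement.

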